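# Level the block leaf on its screw foot, level held down by its edges

### The job

The fold-out leaf beside the block cubby leans because its screw foot is set too short, and its stiff hinge keeps it up off the foot until it is pushed down. Take the flat spirit level by its long edges, with nothing ever touching its clear top face, lay it lengthwise on the leaf and press it down so that the leaf stands on its foot; then let go and turn the foot's bar knob until the bubble is centred between its two lines. Finish with the level taken by its long edges again and pressed down on the leaf with a light, steady hand, the bubble still centred, and stop there without letting go, still holding and pressing it, with the toys left where they were.

Things in the scene. Friction and masses are not known exactly. Their poses are not given: they have to be found in the camera images.
- stand: Fixed brown wooden block cubby with a base board and green edging. Origin on the bench below the middle of the hinge line. The cubby (190 x 130 mm, top 90 mm above the bench) fills y 0 to 130 mm, the leaf reaches from the hinge line to y = -290 mm. Base board 10 mm thick, x -100 to 100 mm, y -310 to 130 mm.
- leaf: Fold-out leaf, a brown wooden board 180 mm wide (x), 290 mm long (towards -y), 14 mm thick. Origin on the hinge axis, mid thickness; top face 7 mm above it, 90 mm above the bench. The stiff hinge lets it tilt by under 2 degrees; it stays put until pushed down with some 5 N at leaf_mid, and stops when the foot's sole stands on the base board. At the start its foot end is high and the sole hangs clear.
- leaf_mid (a point): Point on the leaf's top face on its centre line, 105 mm from the hinge line and 145 mm from the foot's axis: the place for the level. Axes as the leaf's: y along its length, towards the hinge; foot towards -y; z normal to the leaf.
- screw: The leaf's foot: black plastic threaded rod, 18 mm diameter, through the leaf's centre line 250 mm from the hinge, a round sole 44 mm across below, the bar knob on top. Origin on the rod's axis, in the leaf. It is too short: once pushed down on it, the leaf's foot end is low.
- knob (a joint): Angle of the foot's bar knob (rad), growing clockwise seen from above. Clockwise screws the foot down through the leaf, 12 mm a turn; with the sole on the base board this lifts the foot end: 7.6 mrad of leaf tilt per rad, knob's height unchanged. Friction 0.06 to 0.1 N m; it stays where it is left. Level lies 0.7 to 1.5 rad clockwise of the start, to be found from the bubble.
- knob_grip (a point): Place to grip the knob: on its axis, 9 mm below the top of its bar, 35 to 38 mm above the leaf. The bar is 50 mm long (this point's x), 14 mm wide (y), 32 mm high; below it is a disc of 36 mm diameter whose top is 23 mm below this point. z up. The point turns with the knob.
- level: Loose flat spirit level, 120 mm long (its x), 40 mm wide (y), 16 mm thick (z), about 0.15 kg: aluminium edges round a tubular vial which lies along x in the middle of the top. Origin at the centre of its underside. It starts lying flat on the bench, face up.
- level_face: The level's top face, fixed to it: a clear cover plate 116 x 34 mm over the whole top but for 3 mm along the long edges, 0.5 mm proud; nothing of the robot may touch it. Same origin and axes as the level.
- bubble (a joint): Place of the bubble in the level's vial (m) along the level's x, 0 when centred between its two black lines (lines at -9.5 and +9.5 mm; the bubble is 15 mm long). It goes to the higher end, 1 mm per milliradian of tilt, up to 26 mm, and settles in about 1 s.
- cylinder: Loose blue cylinder block, 40 mm diameter, 55 mm high, standing on the cubby's top. Origin at its underside. To be left alone.
- ring: Loose white plastic stacking ring, 74 mm across, 22 mm high, on the bench beyond the leaf. Origin at its underside. To be left alone.
- block: Loose wooden block 60 x 30 x 30 mm on the bench. Origin at its underside. To be left alone.
- saucepan: Loose aluminium toy saucepan, 90 mm across, 45 mm high, handle reaching 130 mm from its centre along its x. Origin at its underside. To be left alone.
- bridge: Loose tan wooden bridge piece, 100 x 35 x 50 mm, on the bench. Origin at its underside. To be left alone.
- duck: Loose pull-along wooden duck on wheels, about 130 x 70 x 112 mm, between the robot and the leaf. Origin at its underside. To be left alone.
Things that resemble listed ones, but are neither listed nor needed, are in the scene too. Leave any pink or purple look-alike of the level alone.

How it is judged:
By the outcome, as a careful person would: the job done as asked, in the order asked, and still so for the second after the job is handed in, while the arm keeps its last pose, push and grip.
It also fails if it takes over 67 s, if anything falls off the work surface, if the arm or the gripper's body presses on something with over 40 N, if the wrist force passes 120 N, or if a joint passes its speed limit or range.

### The arm

A 6-joint arm with a two-finger parallel gripper is mounted at the origin on the work surface. World frame = base frame: x ahead of the robot, y to its left, z up, the work surface at z = 0. Lengths are in m, angles in rad, forces in N, time in s.
With the tool pointing down it reaches from about 0.3 to 0.875 m from the base axis. Payload 6.4 kg.
Tool frame: the origin (TCP) lies midway between the tips of the shut fingers; the grasp point (between the pads) lies 19 mm behind it; z points along the fingers, y is the line along which they close (so a half turn about z gives the same grasp; the last joint's range is limited). The gripper opens to 85 mm and grips with 20 to 120 N. Pads are 22 mm wide; open, the fingers measure 114 mm over their backs; the gripper's body (76 mm by 85 mm) begins 54 mm behind the grasp point. The pads swing forward as they close: fully open they stand 13 mm farther back than shut.
Start: joints at [-1.384, 0.181, 1.607, -0, 1.354, -0.206], TCP at [0.22, -0.531, 0.197] pointing down, gripper open.
Joint ranges: [-2.99, 2.99], [-0.89, 2.07], [0.3, 2.58], [-1.14, 4.28], [0, 2.63], [-3.12, 3.12]. Speed limits (rad/s): [2.57, 2.57, 3.01, 3.14, 3.14, 3.14].

### API

Orientations are given as a unit quaternion [w, x, y, z].
In Python, from bench import ctrl gives the robot as it stands.
- The arm moves only by the tool send_rows, never from a script. Its argument "motion" is a list of rows, each a list of 7 numbers: the turn, a rotation vector about the tool's x, y, z in degrees, then the shift along the tool's x, y, z in mm, then the closure, from -1 (fully open) to 1 (shut). In form: [[rx, ry, rz, tx, ty, tz, grip], ...]. A call has exactly 10 rows; each row shifts and turns the commanded pose from where the row before left it, along the tool's axes as they then stand; what a row does not reach is not made up. A row lasts 1/10 s, in which the tool goes at most 50 mm and 8.59 degrees, less where a joint would pass 70% of its speed; a pose out of reach is approached as far as the arm can. A call is refused whole if a number of a shift passes 50 or a number of a turn 8.59, either way. A call with a gripper value outside its range is refused whole. The fingers move at their own pace and stop on an object; the grip force is fixed at half the most. Time passes only in rows, so rows that do not move let the fingers close, or fill a call up. It gives the time, the measured TCP pose, the force, the opening and the grip force at its end, in the units of the state.
- ctrl.get_obs(): the state, without advancing time (a new reading comes with each control period).
- ctrl.camera(name): name is "scene" or "side" or "wrist"; returns a dict with "color" (384x512x3 uint8, red, green, blue), "z_map" (384x512 float32, m along the optical axis (not along the pixel's ray), 0 where there is no reading), "mtx" (3x3 intrinsics, pixels), "extrinsics" (4x4, takes a point from camera to world coordinates); the wrist camera has in their place "hand_eye" (4x4, takes a point from camera to tool coordinates, whose origin is the TCP and whose axes are the flange's). Camera axes: x right, y down, z forward; pixel columns grow to the right and rows downward; lengths in m; the calibration is good to about 2 mm. The wrist camera is an equidistant fisheye: a pixel r from the principal point sees the ray r / f radians off the axis. A picture is of the moment at which its call begins: read the wrist's pose just before it.
- ctrl.hand_in(): hands the job in; it is judged then, once.
The state is a dict: "time_s": time; "q": joint angles; "dq": joint speeds; "joint_efforts": joint torques, N m; "eef_pos": TCP position; "eef_rot": TCP orientation; "wrist_force": force on the tool from outside, world axes, zero at the start; "torque": the same for the moment, N m; "opening": opening from 0.0 (shut) to 1.0 (fully open); "grasp_force": force on a finger pad.
Only numpy, scipy, OpenCV 4.12 (cv2) and the standard library are available. Lean on these libraries where they do the work, as an engineer would, in place of code of your own. Each camera call takes 0.05 s, during which the arm holds its last target. There are 200 camera calls.

## Working session

There is one attempt and no reset: what is moved stays moved. The work goes in short steps, Python scripts to look and compute and a tool call to move; the robot and the scene stay as the last step left them, time stands still between calls to the robot, and variables do not carry over. Pictures are saved under pics/ and viewed, at most 10 in all, crops included, and the job is handed in when it is done.

Besides the shell and the picture viewer there is one more tool, called by a JSON object that holds its "method" and its "body". send_rows: Moves the arm, as the interface text tells. Its arguments: {"type":"object","properties":{"motion":{"type":"array","items":{"type":"array","items":{"type":"number"}}}},"required":["motion"]}

```bash
ls; mkdir -p pics; cat > h.py <<'E'
import numpy as np, cv2
from bench import ctrl
from scipy.spatial.transform import Rotation as R
def pts(c):
    z=c['z_map'];K=np.array(c['mtx']);v,u=np.mgrid[0:z.shape[0],0:z.shape[1]]
    P=np.stack([(u-K[0,2])/K[0,0]*z,(v-K[1,2])/K[1,1]*z,z],-1)
    T=np.array(c['extrinsics']);return P@T[:3,:3].T+T[:3,3]
def save(c,n,crop=None,s=1):
    im=c['color'][:,:,::-1]
    if crop: u0,v0,u1,v1=crop; im=im[v0:v1,u0:u1]
    cv2.imwrite('pics/'+n,cv2.resize(np.ascontiguousarray(im),None,fx=s,fy=s,interpolation=cv2.INTER_CUBIC))
E
python3 - <<'E'
from h import *
import pickle
o=ctrl.get_obs();print({k:np.round(v,3) for k,v in o.items()})
a=ctrl.camera('scene');b=ctrl.camera('side');w=ctrl.camera('wrist')
pickle.dump((a,b,w,o),open('c0.pkl','wb'))
for c in(a,b,w):
  print(np.round(c['mtx'],1).tolist(),np.round(c.get('extrinsics',c.get('hand_eye')),3).tolist())
im=np.hstack([a['color'],b['color']])[:,:,::-1]
cv2.imwrite('pics/s0.png',cv2.resize(a['color'][:,:,::-1],(800,600),interpolation=cv2.INTER_CUBIC))
cv2.imwrite('pics/d0.png',cv2.resize(b['color'][:,:,::-1],(800,600),interpolation=cv2.INTER_CUBIC))
E
```

```text
pics
{'time_s': np.float64(0.0), 'q': array([-1.384,  0.182,  1.608,  0.   ,  1.354, -0.206]), 'dq': array([ 0.001, -0.001, -0.   , -0.001,  0.   , -0.001]), 'joint_efforts': array([-1.0000e-03, -4.4487e+01, -3.5134e+01, -0.0000e+00,  9.0000e-03,
        0.0000e+00]), 'eef_pos': array([ 0.22 , -0.531,  0.196]), 'eef_rot': array([-0.001,  0.981,  0.195,  0.   ]), 'wrist_force': array([ 0.035, -0.02 ,  0.18 ]), 'torque': array([-0.   ,  0.007, -0.027]), 'grasp_force': np.float64(0.0), 'opening': np.float64(1.0)}
[[490.6, 0.0, 253.9], [0.0, 490.6, 202.1], [0.0, 0.0, 1.0]] [[0.1, 0.703, -0.704, 1.486], [0.995, -0.08, 0.061, -0.103], [-0.013, -0.707, -0.707, 1.023], [0.0, 0.0, 0.0, 1.0]]
[[466.9, 0.0, 251.7], [0.0, 466.9, 186.2], [0.0, 0.0, 1.0]] [[0.98, -0.144, 0.138, 0.334], [-0.2, -0.7, 0.685, -1.05], [-0.002, -0.699, -0.715, 1.212], [0.0, 0.0, 0.0, 1.0]]
[[297.3, 0.0, 258.1], [0.0, 297.3, 194.0], [0.0, 0.0, 1.0]] [[-0.001, -0.948, -0.318, 0.081], [1.0, -0.001, -0.0, 0.002], [0.0, -0.318, 0.948, -0.179], [0.0, 0.0, 0.0, 1.0]]
```

View pics/s0.png

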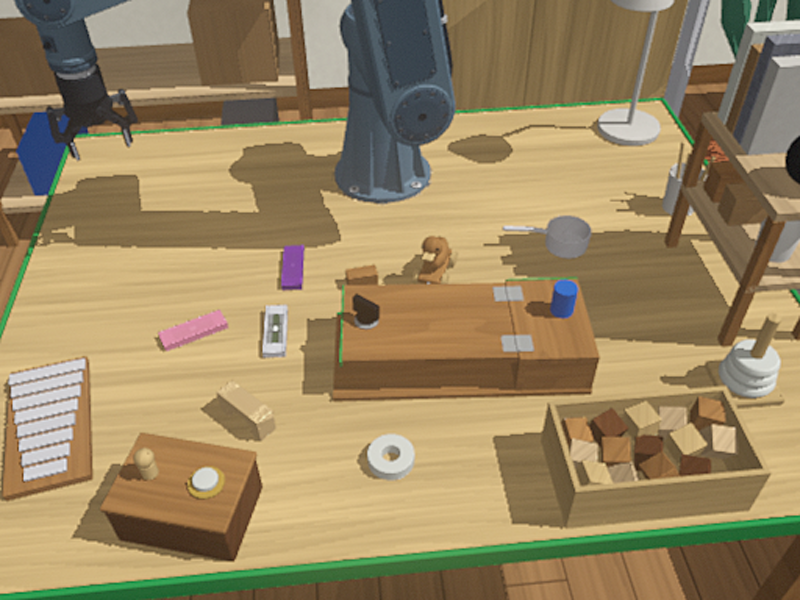

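View pics/d0.png

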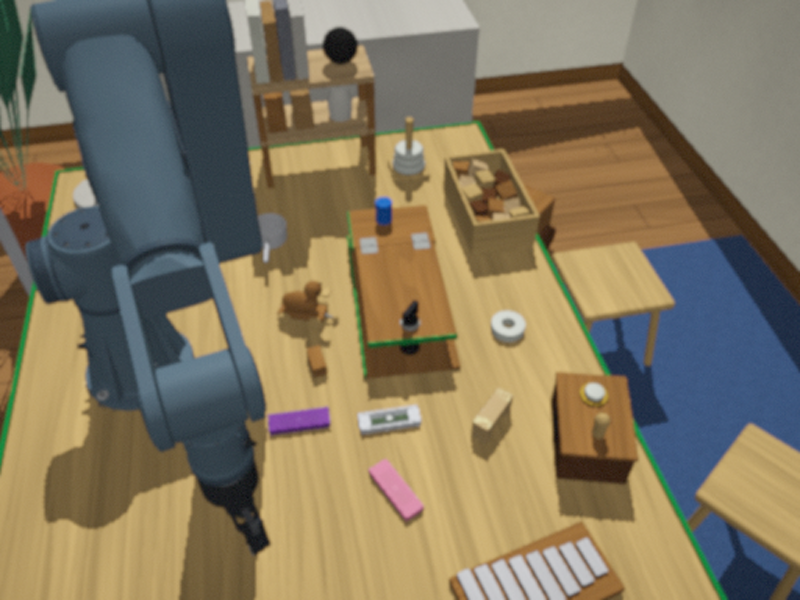

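Seen in the scene picture (800x600): the silver level with vial is at (274,331). Possible look-alikes are the purple bar (292,267), the pink bar (193,330) and the xylophone keys (47,420). I choose the silver one with the vial. The knob is at (366,310) and the leaf's hinges are at (508,294) and (517,343). I'll measure next.

```bash
python3 - <<'E'
from h import *
import pickle
a,b,w,o=pickle.load(open('c0.pkl','rb'))
for n,c,box in(('scene',a,(160,185,195,235)),('side',b,(225,255,275,285))):
    P=pts(c);hsv=cv2.cvtColor(c['color'],cv2.COLOR_RGB2HSV)
    u0,v0,u1,v1=box
    m=np.zeros(P.shape[:2],bool);m[v0:v1,u0:u1]=True
    m&=(P[...,2]>0.008)&(P[...,2]<0.04)
    q=P[m];r=cv2.minAreaRect((q[:,:2]*1000).astype(np.float32));print(n,'level',m.sum(),r,np.median(q[:,2]))
    # wooden body top
    m=(P[...,2]>0.075)&(P[...,2]<0.105)&(P[...,0]>.3)&(P[...,0]<.8)&(P[...,1]>-.45)&(P[...,1]<.25)
    n_,l,s,ce=cv2.connectedComponentsWithStats(m.astype(np.uint8));k=1+s[1:,4].argmax();m=l==k
    q=P[m];r=cv2.minAreaRect((q[:,:2]*1000).astype(np.float32));print('body',m.sum(),r,s[k],cv2.boxPoints(r).round().tolist())
    # knob: points above leaf
    m=(P[...,2]>0.112)&(P[...,0]>.3)&(P[...,0]<.8)&(P[...,1]>-.3)&(P[...,1]<-.05)
    n_,l,s,ce=cv2.connectedComponentsWithStats(m.astype(np.uint8))
    for k in range(1,n_):
        if s[k,4]>15:
            q=P[l==k];print('hi',s[k],ce[k],q.mean(0).round(3),q.max(0).round(3),cv2.minAreaRect((q[q[:,2]>q[:,2].max()-.008][:,:2]*1000).astype(np.float32)))
save(a,'crop_s.png',(150,160,400,260),3.2)
E
```

```text
scene level 441 ((488.9439392089844, -242.58949279785156), (41.02908706665039, 123.61134338378906), 88.70597839355469) 0.014874629282022767
body 7047 ((576.4938354492188, 66.99479675292969), (376.357177734375, 200.8073272705078), 86.7748031616211) [ 217  178  149   57 7047] [[466.0, -115.0], [666.0, -127.0], [687.0, 249.0], [487.0, 261.0]]
hi [225 189  18  16 180] [233.46111111 196.58333333] [ 0.57  -0.076  0.129] [ 0.591 -0.054  0.142] ((566.6294555664062, -74.11407470703125), (50.847774505615234, 16.179767608642578), 42.63096237182617)
side level 480 ((486.39251708984375, -224.93435668945312), (128.1344451904297, 90.00984191894531), 5.393923759460449) 0.01627353208494231
body 4078 ((573.9024047851562, 65.6024169921875), (377.99932861328125, 195.03782653808594), 85.80147552490234) [ 224  139   69   84 4078] [[463.0, -116.0], [657.0, -130.0], [685.0, 247.0], [490.0, 261.0]]
hi [142   0  15  83 224] [148.35267857  30.98660714] [ 0.303 -0.073  0.72 ] [ 0.309 -0.054  0.787] ((302.2508239746094, -63.75792694091797), (12.595841407775879, 3.25748348236084), 72.57451629638672)
hi [257 192  11  17 108] [261.9537037  199.90740741] [ 0.563 -0.08   0.131] [ 0.584 -0.055  0.144] ((565.2657470703125, -75.1087875366211), (49.03270721435547, 13.334650039672852), 47.70732116699219)
```

View pics/crop_s.png

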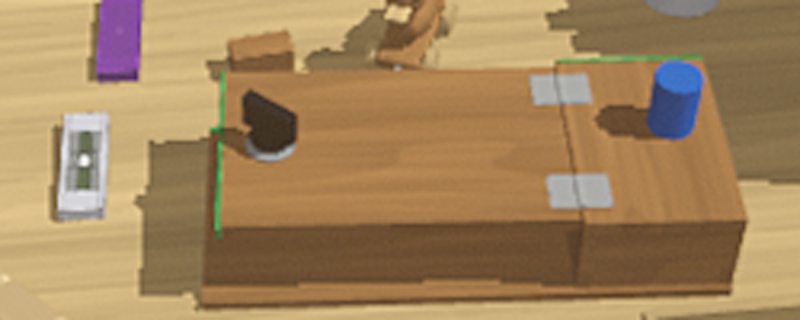

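The crop confirms that the silver bar with a green vial window and bubble at (84,160) is the level. The knob is at (270,125), with its bar about 45° to world x. I'll move above the level.

```bash
cat >> h.py <<'E'
def yaw(o):
    w,x,y,z=o['eef_rot'];M=R.from_quat([x,y,z,w]).as_matrix();return np.degrees(np.arctan2(M[1,0],M[0,0])),M
def plan(xyz,y1,n=10):
    "constant row: (rz,tx,ty,tz) for n rows to get TCP to xyz with yaw y1 deg"
    o=ctrl.get_obs();y0,M=yaw(o);rz=-((y1-y0+180)%360-180)/n
    S=sum(R.from_rotvec([0,0,rz*i],degrees=True).as_matrix() for i in range(n))
    t=np.linalg.solve(M@S,(np.array(xyz)-o['eef_pos'])*1000)
    down=np.degrees(R.align_vectors([[0,0,-1]],[M[:,2]])[0].as_rotvec())
    print('n',n,'rz %.2f'%rz,'t',t.round(2),'tilt fix (tool axes, deg)',(M.T@down).round(2))
def st():
    o=ctrl.get_obs();print('t%.2f'%o['time_s'],'pos',(o['eef_pos']*1000).round(1),'yaw %.2f'%yaw(o)[0],'F',o['wrist_force'].round(2),'T',o['torque'].round(3),'op %.3f gf %.1f'%(o['opening'],o['grasp_force']))
    return o
def wcam():
    o=ctrl.get_obs();c=ctrl.camera('wrist');K=np.array(c['mtx']);H=np.array(c['hand_eye']);M=yaw(o)[1]
    T=np.eye(4);T[:3,:3]=M;T[:3,3]=o['eef_pos'];return c,K,T@H
def wray(K,T,uv,z):
    "pixels (N,2) -> world points on plane z"
    d=(np.atleast_2d(uv)-[K[0,2],K[1,2]])/K[0,0];r=np.linalg.norm(d,axis=1,keepdims=True)+1e-12
    v=np.hstack([d/r*np.sin(r),np.cos(r)])@T[:3,:3].T
    return T[:3,3]+v*((z-T[2,3])/v[:,2:3])
E
python3 -c "
from h import *
plan([.489,-.243,.11],-1.3)"
```

```text
n 10 rz 2.38 t [ 32.44 -22.82   8.63] tilt fix (tool axes, deg) [-0.08 -0.02  0.  ]
```

{"method": "send_rows", "body": {"motion": [[0, 0, 2.4, 32.4, -22.8, 8.6, -1], [0, 0, 2.4, 32.4, -22.8, 8.6, -1], [0, 0, 2.4, 32.4, -22.8, 8.6, -1], [0, 0, 2.4, 32.4, -22.8, 8.6, -1], [0, 0, 2.4, 32.4, -22.8, 8.6, -1], [0, 0, 2.4, 32.4, -22.8, 8.6, -1], [0, 0, 2.4, 32.4, -22.8, 8.6, -1], [0, 0, 2.4, 32.4, -22.8, 8.6, -1], [0, 0, 2.4, 32.4, -22.8, 8.6, -1], [0, 0, 2.4, 32.4, -22.8, 8.6, -1]]}}

```text
time_s: 1.15
eef_pos: [0.4901, -0.2429, 0.1102]
eef_rot: [-0.0, 1.0, -0.014, -0.0]
wrist_force: [0.8, -0.8, 0.3]
opening: 1.001
grasp_force: 0.0
```

```bash
python3 - <<'E'
from h import *
st()
c,K,T=wcam()
hsv=cv2.cvtColor(c['color'],cv2.COLOR_RGB2HSV)
m=((hsv[...,1]<50)&(hsv[...,2]>110)).astype(np.uint8)
n,l,s,ce=cv2.connectedComponentsWithStats(m)
for k in range(1,n):
    if s[k,4]>400:
        v,u=np.nonzero(l==k);p=wray(K,T,np.c_[u,v],.016);print(s[k],cv2.minAreaRect((p[:,:2]*1000).astype(np.float32)))
save(c,'w1.png',None,1.5)
E
```

```text
t1.15 pos [ 490.1 -242.9  110.2] yaw -1.58 F [ 0.78 -0.81  0.26] T [0.013 0.042 0.053] op 1.001 gf 0.0
[ 233  124   44  119 4316] ((488.3255920410156, -241.58558654785156), (40.83329772949219, 119.85369110107422), 88.4829330444336)
```

View pics/w1.png

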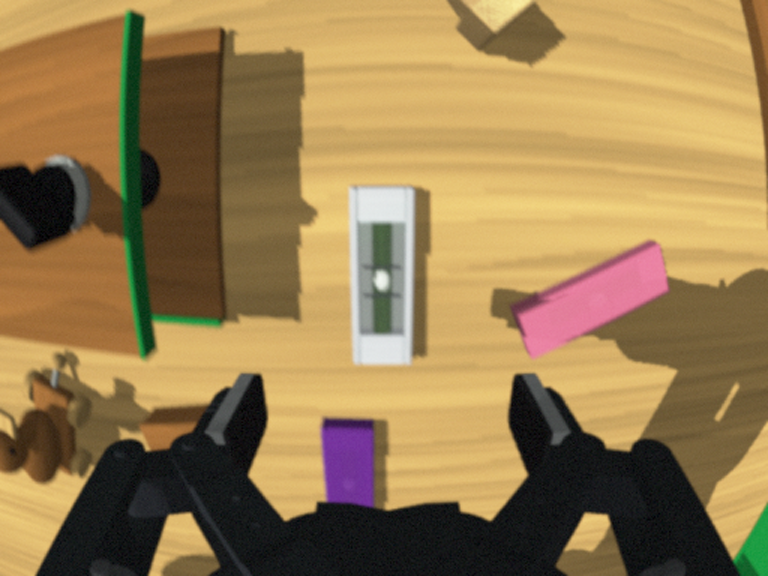

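The level's centre is at (488, -242) mm with yaw -1.5°, and the bubble is centred. It sits between the open fingers, so I'll descend.

{"method": "send_rows", "body": {"motion": [[0, 0, 0, -1.7, -1.3, 8, -1], [0, 0, 0, 0, 0, 13, -1], [0, 0, 0, 0, 0, 13, -1], [0, 0, 0, 0, 0, 13, -1], [0, 0, 0, 0, 0, 13, -1], [0, 0, 0, 0, 0, 13, -1], [0, 0, 0, 0, 0, 13, -1], [0, 0, 0, 0, 0, 11, -1], [0, 0, 0, 0, 0, 7, -1], [0, 0, 0, 0, 0, 3, -0.5]]}}

```text
time_s: 2.2
eef_pos: [0.4871, -0.2427, 0.0027]
eef_rot: [-0.0, 1.0, -0.013, -0.0]
wrist_force: [-0.0, 0.4, -0.5]
opening: 0.86
grasp_force: 0.0
```

{"method": "send_rows", "body": {"motion": [[0, 0, 0, 0, 0, 0, 0], [0, 0, 0, 0, 0, 0, 0.2], [0, 0, 0, 0, 0, 0, 1], [0, 0, 0, 0, 0, 0, 1], [0, 0, 0, 0, 0, 0, 1], [0, 0, 0, 0, 0, 0, 1], [0, 0, 0, 0, 0, 0, 1], [0, 0, 0, 0, 0, 0, 1], [0, 0, 0, 0, 0, -2, 1], [0, 0, 0, 0, 0, -5, 1]]}}

```text
time_s: 3.2
eef_pos: [0.4872, -0.2427, 0.0105]
eef_rot: [-0.0, 1.0, -0.013, -0.0]
wrist_force: [-0.5, 0.4, -0.2]
opening: -0.008
grasp_force: 0.0
```

The gripper shut on nothing, so I'll look at what happened.

```bash
python3 - <<'E'
from h import *
st()
c,K,T=wcam();save(c,'w2.png',(100,60,420,384),1.8)
E
```

```text
t3.20 pos [ 487.2 -242.7   10.5] yaw -1.50 F [-0.49  0.4  -0.19] T [ 0.003 -0.007 -0.027] op -0.008 gf 0.0
```

View pics/w2.png

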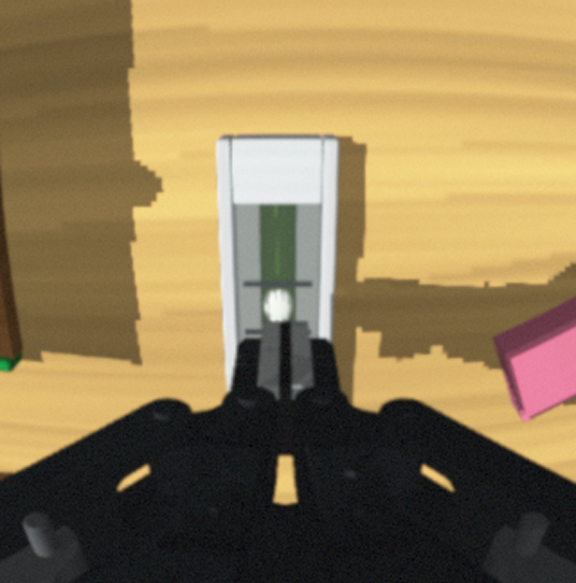

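```bash
python3 - <<'E'
from h import *
c,K,T=wcam()
print(wray(K,T,[[254.4,231],[221,137],[288,137]],.016).round(4))
Ti=np.linalg.inv(T)
def proj(p):
    q=Ti@np.r_[p,1];r=np.arctan2(np.hypot(q[0],q[1]),q[2]);return K[:2,2]+K[0,0]*r*q[:2]/np.hypot(q[0],q[1])
o=ctrl.get_obs();print('tcp px crop',(proj(o['eef_pos'])-[100,60])*1.8, 'cam',T[:3,3])
s=ctrl.camera('side');P=pts(s);a=ctrl.camera('scene')
save(a,'sc2.png',(140,150,260,250),5)
save(s,'sd2.png',(190,200,310,300),5)
E
```

```text
[[ 0.4863 -0.2431  0.016 ]
 [ 0.5476 -0.2252  0.016 ]
 [ 0.5465 -0.2647  0.016 ]]
tcp px crop [278.77008316 298.23619949] cam [ 0.56980248 -0.2476033   0.19027095]
```

View pics/sd2.png

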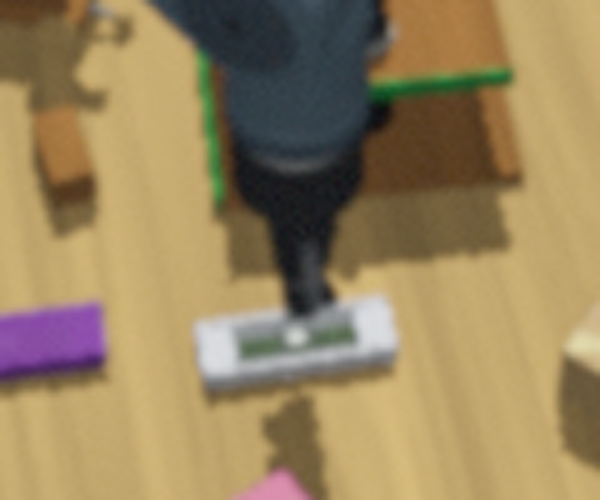

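```bash
python3 - <<'E'
from h import *
o=st()
for n in('scene','side'):
    c=ctrl.camera(n);P=pts(c);g=c['color'].max(2)
    m=(abs(P[...,0]-.487)<.04)&(abs(P[...,1]+.243)<.06)&(P[...,2]>.019)&(P[...,2]<.12)&(g<110)
    q=P[m];print(n,m.sum(),'minz',np.sort(q[:,2])[:6].round(4),q[q[:,2]<.05].mean(0).round(3))
c,K,T=wcam();z=c['z_map'];v,u=np.mgrid[0:384,0:512]
d=np.stack([u-K[0,2],v-K[1,2]],-1)/K[0,0];r=np.linalg.norm(d,axis=-1,keepdims=True)+1e-9
ray=np.concatenate([d/r*np.tan(r),np.ones_like(r)],-1)*z[...,None]
P=ray@T[:3,:3].T+T[:3,3]
for vv in range(230,285,5): print(vv,P[vv,[245,250,254,258,262,266]].round(3)[:,2], P[vv,258].round(3))
E
```

```text
t3.40 pos [ 487.7 -243.2   11.1] yaw -1.49 F [ 0.   -0.3  -0.15] T [-0.011  0.026  0.004] op -0.006 gf 0.0
scene 292 minz [0.0196 0.0461 0.0517 0.0524 0.0525 0.0539] [ 0.478 -0.241  0.033]
side 42 minz [0.0204 0.0578 0.058  0.0583 0.0588 0.0628] [ 0.515 -0.25   0.02 ]
230 [0.018 0.018 0.018 0.017 0.018 0.017] [ 0.488 -0.245  0.017]
235 [0.018 0.018 0.017 0.016 0.017 0.018] [ 0.484 -0.245  0.016]
240 [0.017 0.053 0.052 0.052 0.053 0.052] [ 0.499 -0.245  0.052]
245 [0.017 0.058 0.058 0.058 0.059 0.059] [ 0.499 -0.245  0.058]
250 [0.063 0.064 0.063 0.063 0.063 0.063] [ 0.498 -0.245  0.063]
255 [0.069 0.068 0.069 0.069 0.067 0.069] [ 0.499 -0.245  0.069]
260 [0.073 0.073 0.072 0.073 0.073 0.074] [ 0.499 -0.245  0.073]
265 [0.077 0.078 0.078 0.078 0.077 0.077] [ 0.5   -0.246  0.078]
270 [0.081 0.081 0.081 0.081 0.081 0.081] [ 0.499 -0.245  0.081]
275 [0.087 0.084 0.084 0.084 0.084 0.084] [ 0.498 -0.245  0.084]
280 [0.09  0.09  0.084 0.084 0.084 0.091] [ 0.495 -0.245  0.084]
```

The depth map shows the real fingertips at z≈0.051 while the reported TCP is at 0.011. They sit about 40 mm behind the reported point, so the shut fingers passed well above the level and did not touch it. I'll open, descend with that offset, and check the depth before closing.

{"method": "send_rows", "body": {"motion": [[0, 0, 0, 0, 0, 0, -0.5], [0, 0, 0, 0, 0, 0, -0.5], [0, 0, 0, 0, 0, 0, -0.5], [0, 0, 0, 0, 0, 0, -0.5], [0, 0, 0, 0, 0, 0, -0.5], [0, 0, 0, 0, 0, 5, -0.5], [0, 0, 0, 0, 0, 8, -0.5], [0, 0, 0, 0, 0, 8, -0.5], [0, 0, 0, 0, 0, 6, -0.5], [0, 0, 0, 0, 0, 4, -0.5]]}}

```text
time_s: 4.55
eef_pos: [0.4869, -0.2425, -0.0214]
eef_rot: [-0.0, 1.0, -0.013, -0.001]
wrist_force: [1.0, 0.1, -0.6]
opening: 0.752
grasp_force: 0.0
```

```bash
cat >> h.py <<'E'
def wpts(c,K,T):
    z=c['z_map'];v,u=np.mgrid[0:384,0:512]
    d=np.stack([u-K[0,2],v-K[1,2]],-1)/K[0,0];r=np.linalg.norm(d,axis=-1,keepdims=True)+1e-9
    return (np.concatenate([d/r*np.tan(r),np.ones_like(r)],-1)*z[...,None])@T[:3,:3].T+T[:3,3]
E
python3 - <<'E'
from h import *
o=st();c,K,T=wcam();P=wpts(c,K,T)
Q=(P-o['eef_pos'])@yaw(o)[1]   # tool coords
np.save('q.npy',Q)
m=(c['z_map']>0)&(Q[...,0]>-.02)&(Q[...,0]<.02)&(c['color'].max(2)<150)&(P[...,2]>.012)
for s in(-1,1):
    q=Q[m&(s*Q[...,1]>.022)&(s*Q[...,1]<.05)];print(s,len(q));i=np.argsort(-q[:,2])[:8];print((q[i]*1000).round(1))
save(c,'w3.png',(100,60,420,384),1.8)
E
```

```text
t4.55 pos [ 486.9 -242.5  -21.4] yaw -1.50 F [ 0.98  0.13 -0.56] T [-0.03   0.062 -0.071] op 0.752 gf 0.0
-1 5480
[[  6.7 -30.1 -41.9]
 [  0.6 -30.1 -42.1]
 [  2.  -29.9 -42.2]
 [  7.5 -29.9 -42.2]
 [ -4.9 -29.9 -42.4]
 [ -0.2 -30.  -42.7]
 [ -0.8 -30.1 -42.8]
 [  5.4 -30.  -42.9]]
1 5366
[[ -7.1  34.6 -42.2]
 [  0.7  34.4 -42.2]
 [ -0.6  34.6 -42.2]
 [  1.3  34.4 -42.2]
 [ -1.2  34.6 -42.3]
 [  0.1  34.5 -42.4]
 [ -6.2  34.5 -42.5]
 [  2.2  34.2 -42.7]]
```

View pics/w3.png

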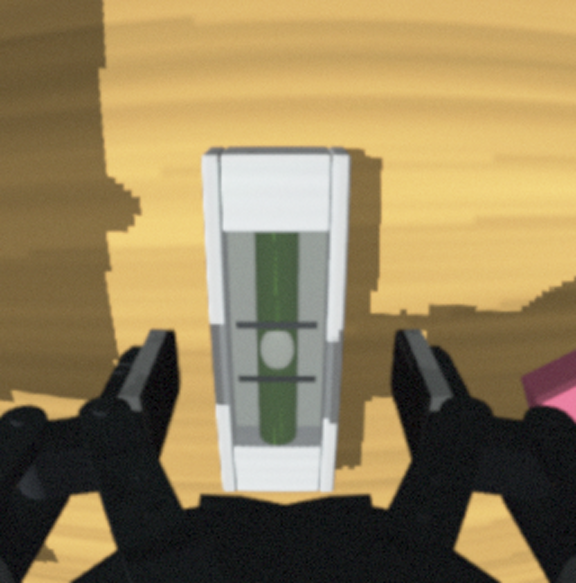

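Both fingertips flank the level, at tool z about -42 mm with the gripper 75% open. The level sits about 3 mm towards tool -y, so I'll correct that, descend 11 mm and close.

{"method": "send_rows", "body": {"motion": [[0, 0, 0, 0, -3, 0, -0.5], [0, 0, 0, 0, 0, 5, -0.5], [0, 0, 0, 0, 0, 6, -0.5], [0, 0, 0, 0, 0, 0, -0.2], [0, 0, 0, 0, 0, 0, 0.1], [0, 0, 0, 0, 0, 0, 0.5], [0, 0, 0, 0, 0, 0, 1], [0, 0, 0, 0, 0, 0, 1], [0, 0, 0, 0, 0, 0, 1], [0, 0, 0, 0, 0, 0, 1]]}}

```text
time_s: 5.6
eef_pos: [0.4877, -0.2401, -0.0312]
eef_rot: [0.0, 1.0, -0.013, 0.0]
wrist_force: [0.4, -0.1, 0.5]
opening: 0.447
grasp_force: 60.8
```

```bash
python3 - <<'E'
from h import *
o=st();c,K,T=wcam();P=wpts(c,K,T);Q=(P-o['eef_pos'])@yaw(o)[1]
m=(c['z_map']>0)&(Q[...,0]>-.02)&(Q[...,0]<.02)&(c['color'].max(2)<90)&(abs(Q[...,1])>.019)&(abs(Q[...,1])<.04)
q=Q[m];i=np.argsort(-q[:,2])[:8];print((q[i]*1000).round(1))
E
```

```text
t5.60 pos [ 487.7 -240.1  -31.2] yaw -1.50 F [ 0.39 -0.14  0.48] T [-0.045  0.036 -0.019] op 0.447 gf 60.8
[[ -0.8  37.6 -32. ]
 [ 11.2  23.5 -42. ]
 [ 11.2  24.  -42.2]
 [ 11.2  24.5 -42.2]
 [ 11.2  27.1 -42.3]
 [ 11.4  25.  -42.6]
 [ 11.2  24.4 -43.3]
 [ 11.2  23.3 -43.3]]
```

It's gripped, but the pads overlap only about 6–8 mm of the edge. I'll re-grip 4 mm lower.

{"method": "send_rows", "body": {"motion": [[0, 0, 0, 0, 0, 0, -0.2], [0, 0, 0, 0, 0, 0, -0.2], [0, 0, 0, 0, 0, 2, -0.2], [0, 0, 0, 0, 0, 2, -0.2], [0, 0, 0, 0, 0, 0, 0.1], [0, 0, 0, 0, 0, 0, 1], [0, 0, 0, 0, 0, 0, 1], [0, 0, 0, 0, 0, 0, 1], [0, 0, 0, 0, 0, 0, 1], [0, 0, 0, 0, 0, 0, 1]]}}

```text
time_s: 6.65
eef_pos: [0.4875, -0.2399, -0.0354]
eef_rot: [-0.0, 1.0, -0.013, -0.0]
wrist_force: [0.3, 0.8, -1.0]
opening: 0.453
grasp_force: 60.8
```

```bash
python3 - <<'E'
from h import *
o=st()
z=o['eef_pos'][2]
print('lift to .12 over level; then to leaf_mid')
plan([.575,.070,.125],86.3,20)
E
```

```text
t6.65 pos [ 487.5 -239.9  -35.4] yaw -1.49 F [ 0.3   0.83 -1.03] T [ 0.031  0.011 -0.003] op 0.453 gf 60.8
lift to .12 over level; then to leaf_mid
n 20 rz -4.39 t [14.74 -9.95 -8.02] tilt fix (tool axes, deg) [-0.01  0.01  0.  ]
```

```bash
python3 - <<'E'
from h import *
o=ctrl.get_obs();plan([.575,.070,o['eef_pos'][2]],86.3,13)
E
```

```text
n 13 rz -6.75 t [ 22.35 -15.77   0.  ] tilt fix (tool axes, deg) [-0.01  0.01  0.  ]
```

{"method": "send_rows", "body": {"motion": [[0, 0, 0, 0, 0, -30, 1], [0, 0, 0, 0, 0, -45, 1], [0, 0, 0, 0, 0, -48, 1], [0, 0, 0, 0, 0, -42, 1], [0, 0, -6.75, 22.3, -15.8, 0, 1], [0, 0, -6.75, 22.3, -15.8, 0, 1], [0, 0, -6.75, 22.3, -15.8, 0, 1], [0, 0, -6.75, 22.3, -15.8, 0, 1], [0, 0, -6.75, 22.3, -15.8, 0, 1], [0, 0, -6.75, 22.3, -15.8, 0, 1]]}}

```text
time_s: 7.65
eef_pos: [0.5898, -0.1147, 0.1293]
eef_rot: [-0.0, 0.942, 0.336, -0.0]
wrist_force: [-0.1, -1.0, -2.3]
opening: 0.451
grasp_force: 61.1
```

{"method": "send_rows", "body": {"motion": [[0, 0, -6.75, 22.3, -15.8, 0, 1], [0, 0, -6.75, 22.3, -15.8, 0, 1], [0, 0, -6.75, 22.3, -15.8, 0, 1], [0, 0, -6.75, 22.3, -15.8, 0, 1], [0, 0, -6.75, 22.3, -15.8, 0, 1], [0, 0, -6.75, 22.3, -15.8, 0, 1], [0, 0, -6.75, 22.3, -15.8, 0, 1], [0, 0, 0, 0, 0, 0, 1], [0, 0, 0, 0, 0, 0, 1], [0, 0, 0, 0, 0, 0, 1]]}}

```text
time_s: 8.65
eef_pos: [0.5748, 0.0692, 0.1297]
eef_rot: [0.0, 0.73, 0.683, -0.0]
wrist_force: [0.5, -0.3, -1.7]
opening: 0.451
grasp_force: 61.0
```

```bash
python3 - <<'E'
from h import *
o=st();c,K,T=wcam();P=wpts(c,K,T)
import pickle;pickle.dump((c,K,T,P,o),open('w4.pkl','wb'))
# leaf points plane fit + green end edging + hinge plates
hsv=cv2.cvtColor(c['color'],cv2.COLOR_RGB2HSV)
m=(P[...,2]>.075)&(P[...,2]<.105)&(abs(P[...,0]-.57)<.15)
g=m&(hsv[...,0]>45)&(hsv[...,0]<85)&(hsv[...,1]>120);q=P[g];print('green',g.sum(),q.min(0).round(3) if len(q) else 0,q.max(0).round(3) if len(q) else 0)
L=m&(hsv[...,0]<20)&(hsv[...,1]>80);q=P[L];print('wood',L.sum(),q.min(0).round(3),q.max(0).round(3))
for y in np.arange(-.1,.2,.02):
    s=q[abs(q[:,1]-y)<.004]
    if len(s)>20: print(round(y,2),len(s),'x range',np.percentile(s[:,0],[.5,99.5]).round(4),'z',np.median(s[:,2]).round(4))
save(c,'w4.png',None,1.5)
E
```

```text
t8.65 pos [574.8  69.2 129.7] yaw 86.17 F [ 0.51 -0.3  -1.68] T [ 0.015 -0.032 -0.022] op 0.451 gf 61.0
green 294 [0.485 0.181 0.09 ] [0.492 0.238 0.095]
wood 45553 [ 0.472 -0.105  0.075] [0.682 0.237 0.095]
-0.08 37 x range [0.4736 0.6539] z 0.0939
-0.06 110 x range [0.4779 0.6098] z 0.0937
-0.04 77 x range [0.5239 0.6063] z 0.0934
-0.02 41 x range [0.5332 0.6588] z 0.0932
0.0 342 x range [0.4796 0.659 ] z 0.0931
0.02 576 x range [0.4814 0.661 ] z 0.0929
0.04 1079 x range [0.4826 0.6618] z 0.0927
0.06 1225 x range [0.4845 0.6635] z 0.0924
0.08 1321 x range [0.486  0.6654] z 0.0923
0.1 1411 x range [0.4878 0.667 ] z 0.0921
0.12 2486 x range [0.4897 0.668 ] z 0.0918
0.14 2520 x range [0.4911 0.6695] z 0.0917
0.16 1556 x range [0.492  0.6715] z 0.0915
0.18 1648 x range [0.4895 0.6774] z 0.0913
0.2 2156 x range [0.4908 0.6792] z 0.0913
```

View pics/w4.png

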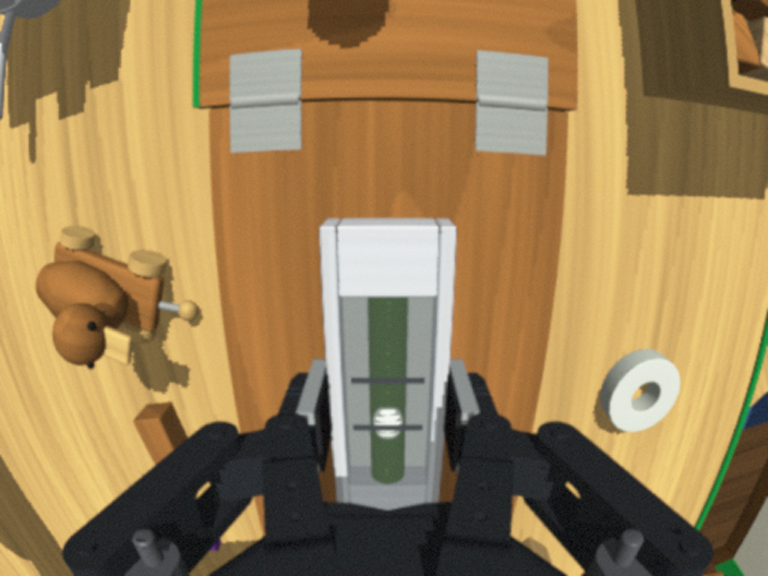

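At the leaf, the level is above the centre line: edges at x 485 and 664 mm for y = 70, leaf axis yaw about 85.6°. The knob is behind the hand, and the duck and ring are clear. I'll descend to just above contact.

{"method": "send_rows", "body": {"motion": [[0, 0, 0.6, 0, 0, 8, 1], [0, 0, 0, 0, 0, 10, 1], [0, 0, 0, 0, 0, 12, 1], [0, 0, 0, 0, 0, 12, 1], [0, 0, 0, 0, 0, 10, 1], [0, 0, 0, 0, 0, 8, 1], [0, 0, 0, 0, 0, 6, 1], [0, 0, 0, 0, 0, 4, 1], [0, 0, 0, 0, 0, 2, 1], [0, 0, 0, 0, 0, 0, 1]]}}

```text
time_s: 9.7
eef_pos: [0.5746, 0.0699, 0.0577]
eef_rot: [0.0, 0.733, 0.68, 0.0]
wrist_force: [1.0, 0.7, -1.6]
opening: 0.454
grasp_force: 61.0
```

{"method": "send_rows", "body": {"motion": [[0, 0, 0, 0, 0, 0.5, 1], [0, 0, 0, 0, 0, 0.5, 1], [0, 0, 0, 0, 0, 0.5, 1], [0, 0, 0, 0, 0, 0.5, 1], [0, 0, 0, 0, 0, 0.5, 1], [0, 0, 0, 0, 0, 0.5, 1], [0, 0, 0, 0, 0, 0.5, 1], [0, 0, 0, 0, 0, 0, 1], [0, 0, 0, 0, 0, 0, 1], [0, 0, 0, 0, 0, 0, 1]]}}

```text
time_s: 10.7
eef_pos: [0.5747, 0.0697, 0.0544]
eef_rot: [0.0, 0.733, 0.68, 0.0]
wrist_force: [-0.7, -0.9, 3.5]
opening: 0.454
grasp_force: 61.6
```

{"method": "send_rows", "body": {"motion": [[0, 0, 0, 0, 0, 0.3, 1], [0, 0, 0, 0, 0, 0.3, 1], [0, 0, 0, 0, 0, 0.3, 1], [0, 0, 0, 0, 0, 0.3, 1], [0, 0, 0, 0, 0, 0.3, 1], [0, 0, 0, 0, 0, 0.3, 1], [0, 0, 0, 0, 0, 0, 1], [0, 0, 0, 0, 0, 0, 1], [0, 0, 0, 0, 0, 0, 1], [0, 0, 0, 0, 0, 0, 1]]}}

```text
time_s: 11.7
eef_pos: [0.5747, 0.0696, 0.0533]
eef_rot: [0.0, 0.733, 0.68, 0.0]
wrist_force: [-4.6, -1.4, 11.7]
opening: 0.451
grasp_force: 62.5
```

{"method": "send_rows", "body": {"motion": [[0, 0, 0, 0, 0, 0.3, 1], [0, 0, 0, 0, 0, 0.3, 1], [0, 0, 0, 0, 0, 0.2, 1], [0, 0, 0, 0, 0, 0, 1], [0, 0, 0, 0, 0, 0, 1], [0, 0, 0, 0, 0, 0, 1], [0, 0, 0, 0, 0, 0, 1], [0, 0, 0, 0, 0, 0, 1], [0, 0, 0, 0, 0, 0, 1], [0, 0, 0, 0, 0, 0, 1]]}}

```text
time_s: 12.7
eef_pos: [0.5748, 0.0695, 0.0533]
eef_rot: [0.0, 0.733, 0.68, -0.0]
wrist_force: [-7.5, -2.4, 16.8]
opening: 0.454
grasp_force: 63.2
```

```bash
cat >> h.py <<'E'
def bub(c,K,T,show=True,z=.105):
    "bubble offset from mid of the two lines, mm along tool/leaf axis, from the wrist picture: profile along vial"
    g=cv2.cvtColor(c['color'],cv2.COLOR_RGB2HSV)
    vial=((g[...,0]>40)&(g[...,0]<85)&(g[...,1]>60)).astype(np.uint8); vial[:150]*=1
    n,l,s,ce=cv2.connectedComponentsWithStats(vial);return g,s,ce
E
python3 - <<'E'
from h import *
o=st();c,K,T=wcam();P=wpts(c,K,T)
import pickle;pickle.dump((c,K,T,P,o),open('w5.pkl','wb'))
gray=c['color'].astype(int);print(gray[235:330:2,258].tolist())
hsv=cv2.cvtColor(c['color'],cv2.COLOR_RGB2HSV)
m=(P[...,2]>.075)&(P[...,2]<.105)&(abs(P[...,0]-.57)<.15)
L=m&(hsv[...,0]<20)&(hsv[...,1]>80);q=P[L]
for y in (-.04,0,.04,.08,.12,.16,.2):
    s=q[abs(q[:,1]-y)<.004];print(y,len(s),np.median(s[:,2]).round(4) if len(s) else 0)
save(c,'w5.png',(170,160,350,384),2.6)
E
```

```text
t12.70 pos [574.8  69.5  53.3] yaw 85.65 F [-7.49 -2.38 16.76] T [ 0.032  1.218 -0.025] op 0.454 gf 63.2
[[88, 114, 76], [162, 172, 161], [245, 248, 243], [248, 251, 247], [246, 249, 245], [249, 251, 247], [247, 249, 245], [246, 249, 244], [229, 234, 227], [95, 99, 101], [121, 126, 127], [224, 229, 222], [172, 180, 171], [95, 114, 89], [83, 106, 72], [91, 119, 76], [87, 110, 78], [89, 120, 75], [83, 104, 75], [85, 106, 77], [81, 104, 72], [86, 105, 74], [81, 104, 73], [91, 120, 76], [80, 94, 80], [81, 87, 88], [83, 102, 76], [89, 114, 77], [90, 114, 81], [88, 112, 76], [90, 118, 77], [85, 107, 74], [94, 125, 78], [83, 107, 73], [84, 112, 76], [86, 111, 75], [86, 109, 73], [86, 112, 74], [80, 102, 71], [83, 105, 74], [82, 105, 74], [81, 105, 74], [83, 104, 71], [96, 113, 89], [149, 156, 155], [162, 167, 169], [160, 166, 169], [160, 164, 167]]
-0.04 188 0.0889
0 162 0.0893
0.04 512 0.0898
0.08 2907 0.0903
0.12 3719 0.0907
0.16 3482 0.0912
0.2 1508 0.0913
```

View pics/w5.png

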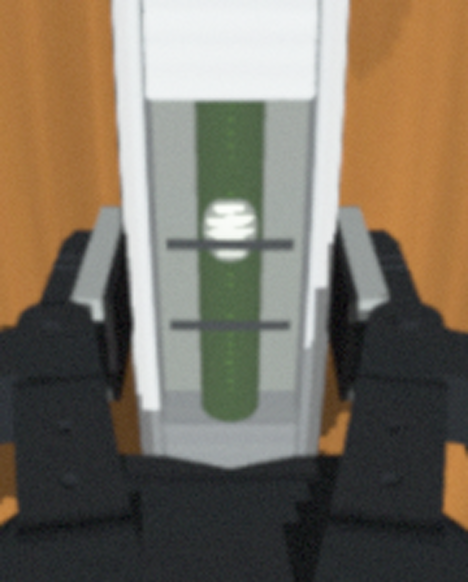

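The leaf is down on its foot: the force rises with no motion and the slope is about 11 mrad, foot end low. The bubble (crop (230,228)) is displaced towards the hinge, with the lines at rows 244 and 324. I'll unload, release and rise.

{"method": "send_rows", "body": {"motion": [[0, 0, 0, 0, 0, -0.9, 1], [0, 0, 0, 0, 0, -0.9, 1], [0, 0, 0, 0, 0, -0.6, 1], [0, 0, 0, 0, 0, 0, 0.5], [0, 0, 0, 0, 0, 0, -0.3], [0, 0, 0, 0, 0, 0, -0.5], [0, 0, 0, 0, 0, 0, -0.5], [0, 0, 0, 0, 0, -5, -0.5], [0, 0, 0, 0, 0, -20, -0.7], [0, 0, 0, 0, 0, -30, -1]]}}

```text
time_s: 13.75
eef_pos: [0.5728, 0.07, 0.1079]
eef_rot: [-0.002, 0.733, 0.68, -0.001]
wrist_force: [0.8, 0.6, -0.4]
opening: 0.988
grasp_force: 0.0
```

{"method": "send_rows", "body": {"motion": [[0, 0, 0, -6, 0, -30, -1], [0, 0, 0, -12, 0, -10, -1], [0, 0, 0, -12, 0, 0, -1], [0, 0, 0, -12, 0, 0, -1], [0, 0, 0, -12, 0, 0, -1], [0, 0, 0, -12, 0, 0, -1], [0, 0, 0, -12, 0, 0, -1], [0, 0, 0, -6, 0, 0, -1], [0, 0, 0, 0, 0, 0, -1], [0, 0, 0, 0, 0, 0, -1]]}}

```text
time_s: 14.75
eef_pos: [0.5681, -0.0139, 0.1489]
eef_rot: [-0.0, 0.734, 0.68, 0.0]
wrist_force: [-0.3, -0.2, 0.3]
opening: 1.001
grasp_force: 0.0
```

```bash
python3 - <<'E'
from h import *
import pickle
o=st();c,K,T=wcam();P=wpts(c,K,T);pickle.dump((c,K,T,P,o),open('w6.pkl','wb'))
save(c,'w6.png',None,1.5)
hsv=cv2.cvtColor(c['color'],cv2.COLOR_RGB2HSV)
# knob bar top
m=(P[...,2]>.118)&(P[...,2]<.155)&(abs(P[...,0]-.566)<.06)&(abs(P[...,1]+.075)<.05)&(c['z_map']>0)&(hsv[...,2]<120)
n,l,s,ce=cv2.connectedComponentsWithStats(m.astype(np.uint8))
for k in range(1,n):
    if s[k,4]>50:
        q=P[l==k];zt=np.percentile(q[:,2],98);t=q[q[:,2]>zt-.004];print(s[k],'ztop',zt.round(4),cv2.minAreaRect((t[:,:2]*1000).astype(np.float32)))
# white level
m=(P[...,2]>.098)&(P[...,2]<.115)&(hsv[...,1]<60)&(abs(P[...,0]-.575)<.05)&(P[...,1]>-.02)
q=P[m];print('level',m.sum(),cv2.minAreaRect((q[:,:2]*1000).astype(np.float32)),np.median(q[:,2]))
E
```

```text
t14.75 pos [568.1 -13.9 148.9] yaw 85.64 F [-0.28 -0.2   0.34] T [0.007 0.019 0.003] op 1.001 gf 0.0
[ 235  253   49   55 1294] ztop 0.1362 ((563.6934814453125, -76.0506591796875), (49.741943359375, 13.87066650390625), 46.06155776977539)
level 7275 ((574.7443237304688, 66.58790588378906), (120.27204895019531, 40.403053283691406), 85.31218719482422) 0.10602435842056318
```

View pics/w6.png

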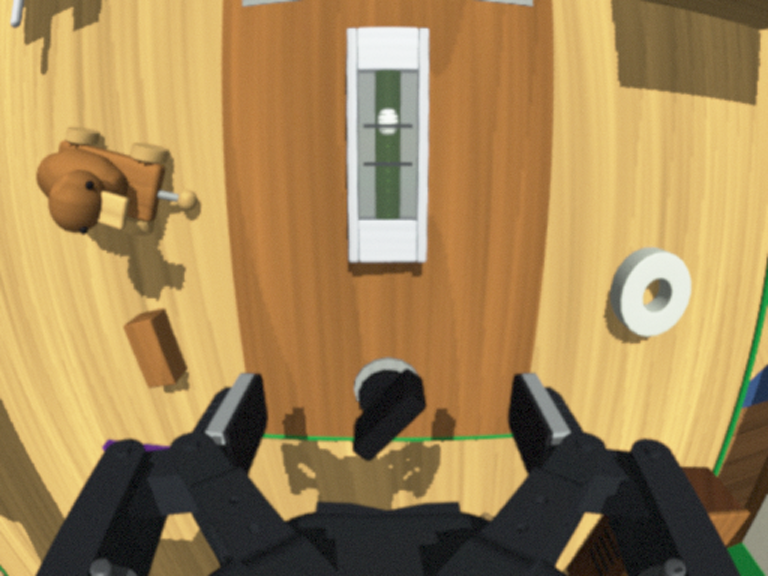

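The knob bar is at (564,-75) mm, yaw 46°, top z≈0.136. The level lies at (575,67) and the toys are untouched. That was my last picture; from here I'll measure the bubble numerically.

```bash
cat >> h.py <<'E'
def bubble(c,K,T,P):
    "mm along level's hinge-ward axis from mid of lines"
    hsv=cv2.cvtColor(c['color'],cv2.COLOR_RGB2HSV)
    m=(P[...,2]>.098)&(P[...,2]<.115)&(hsv[...,1]<60)&(abs(P[...,0]-.575)<.05)&(abs(P[...,1]-.067)<.085)
    q=(P[m][:,:2]*1000).astype(np.float32);(cx,cy),sz,an=cv2.minAreaRect(q)
    if sz[0]<sz[1]: an+=90
    a=np.radians(an);d=np.array([np.cos(a),np.sin(a)]);d*=np.sign(d[1]);nrm=np.array([d[1],-d[0]])
    Ti=np.linalg.inv(T);s=np.arange(-40,40.01,.25)
    def prof(lat):
        p=np.c_[(np.array([cx,cy])+s[:,None]*d+lat*nrm)/1000,np.full(len(s),.106),np.ones(len(s))]@Ti.T
        h=np.hypot(p[:,0],p[:,1]);r=np.arctan2(h,p[:,2]);uv=(K[:2,2]+K[0,0]*(r/h)[:,None]*p[:,:2]).astype(np.float32)
        return cv2.remap(c['color'].astype(np.float32).mean(2),uv[:,:1],uv[:,1:],cv2.INTER_LINEAR)[:,0]
    L=np.mean([prof(x) for x in(-9,-8,8,9)],0);B=np.mean([prof(x) for x in(-2,-1,0,1,2)],0)
    i=np.abs(s)<16;w=np.clip(np.median(L[i])-25-L,0,None)*i
    lo,hi=[(w*s)[k].sum()/w[k].sum() for k in(s<0,s>=0)]
    b=np.clip(B-np.median(B[np.abs(s)<24])-40,0,None)*(np.abs(s)<30)
    on=s[b>0];x=(b*s).sum()/b.sum()
    print('level c (%.1f,%.1f)'%(cx,cy),np.round(sz,1),'ang %.1f'%an,'lines %.2f %.2f'%(lo,hi),'bubble %.2f (%.1f..%.1f)'%(x,on.min(),on.max()),'-> offset %.2f'%((x-(lo+hi)/2)*19/(hi-lo)))
E
python3 - <<'E'
from h import *
import pickle
c,K,T,P,o=pickle.load(open('w6.pkl','rb'));bubble(c,K,T,P)
c,K,T=wcam();bubble(c,K,T,wpts(c,K,T))
plan([.564,-.0745,.115],46)
E
```

```text
level c (574.7,66.6) [120.3  40.4] ang 85.3 lines -9.51 9.41 bubble 12.69 (5.2..18.2) -> offset 12.80
level c (574.7,66.9) [120.3  40.3] ang 85.3 lines -9.77 9.15 bubble 12.24 (4.8..17.8) -> offset 12.59
n 10 rz 3.97 t [-5.92  1.96  3.4 ] tilt fix (tool axes, deg) [-0.   -0.01  0.  ]
```

{"method": "send_rows", "body": {"motion": [[0, 0, 4.95, -7.4, 2.45, 4.2, -1], [0, 0, 4.95, -7.4, 2.45, 4.2, -1], [0, 0, 4.95, -7.4, 2.45, 4.2, -1], [0, 0, 4.95, -7.4, 2.45, 4.2, -1], [0, 0, 4.95, -7.4, 2.45, 4.2, -1], [0, 0, 4.95, -7.4, 2.45, 4.2, -1], [0, 0, 4.95, -7.4, 2.45, 4.2, -1], [0, 0, 4.95, -7.4, 2.45, 4.2, -1], [0, 0, 0, 0, 0, 0, -1], [0, 0, 0, 0, 0, 0, -1]]}}

```text
time_s: 15.85
eef_pos: [0.5647, -0.0745, 0.1155]
eef_rot: [-0.0, 0.92, 0.392, 0.0]
wrist_force: [-0.1, 0.2, -0.6]
opening: 1.004
grasp_force: 0.0
```

```bash
python3 - <<'E'
from h import *
o=st();c,K,T=wcam();P=wpts(c,K,T);hsv=cv2.cvtColor(c['color'],cv2.COLOR_RGB2HSV)
m=(P[...,2]>.126)&(P[...,2]<.15)&(abs(P[...,0]-.566)<.045)&(abs(P[...,1]+.075)<.04)&(c['z_map']>0)&(hsv[...,2]<120)
n,l,s,ce=cv2.connectedComponentsWithStats(m.astype(np.uint8))
for k in range(1,n):
    if s[k,4]>100:
        q=P[l==k];zt=np.percentile(q[:,2],98);t=q[q[:,2]>zt-.004];print(s[k],'ztop',zt.round(4),cv2.minAreaRect((t[:,:2]*1000).astype(np.float32)))
plan([.564,-.0745,.0735],46)
E
```

```text
t15.85 pos [564.7 -74.5 115.5] yaw 46.20 F [-0.13  0.24 -0.59] T [ 0.038  0.036 -0.019] op 1.004 gf 0.0
[ 245  196   25   78 1707] ztop 0.1364 ((563.8828735351562, -76.7575912475586), (50.09929656982422, 13.95569133758545), 45.678985595703125)
n 10 rz 0.02 t [-0.06 -0.06  4.22] tilt fix (tool axes, deg) [ 0.01 -0.02 -0.  ]
```

{"method": "send_rows", "body": {"motion": [[0, 0, 0.3, -1, 0, 8, -1], [0, 0, 0, 0, 0, 10, -1], [0, 0, 0, 0, 0, 10, -1], [0, 0, 0, 0, 0, 8, -0.5], [0, 0, 0, 0, 0, 6, 0], [0, 0, 0, 0, 0, 0, 0.4], [0, 0, 0, 0, 0, 0, 1], [0, 0, 0, 0, 0, 0, 1], [0, 0, 0, 0, 0, 0, 1], [0, 0, 0, 0, 0, 0, 1]]}}

```text
time_s: 16.9
eef_pos: [0.5634, -0.075, 0.0739]
eef_rot: [-0.001, 0.921, 0.389, -0.0]
wrist_force: [-4.0, 4.3, 4.5]
opening: 0.149
grasp_force: 59.1
```

{"method": "send_rows", "body": {"motion": [[0, 0, 0, 0, -0.8, -0.7, 1], [0, 0, 5, 0, 0, 0, 1], [0, 0, 6, 0, 0, 0, 1], [0, 0, 6, 0, 0, 0, 1], [0, 0, 6, 0, 0, 0, 1], [0, 0, 6, 0, 0, 0, 1], [0, 0, 6, 0, 0, 0, 1], [0, 0, 5, 0, 0, 0, 1], [0, 0, 0, 0, 0, 0, 1], [0, 0, 0, 0, 0, 0, 1]]}}

```text
time_s: 17.9
eef_pos: [0.563, -0.0746, 0.0739]
eef_rot: [-0.0, 0.999, 0.051, -0.0]
wrist_force: [-0.4, 4.3, -0.0]
opening: 0.154
grasp_force: 59.2
```

```bash
python3 -c "
from h import *
st()"
```

```text
t17.90 pos [563.  -74.6  73.9] yaw 5.89 F [-0.37  4.32 -0.01] T [ 0.85   0.377 -0.09 ] op 0.154 gf 59.2
```

{"method": "send_rows", "body": {"motion": [[0, 0, 5, 0, -0.3, 0, 1], [0, 0, 5, 0, 0, 0, 1], [0, 0, 5, 0, 0, 0, 1], [0, 0, 5, 0, 0, 0, 1], [0, 0, 5, 0, 0, 0, 1], [0, 0, 5, 0, 0, 0, 1], [0, 0, 5, 0, 0, 0, 1], [0, 0, 5, 0, 0, 0, 1], [0, 0, 0, 0, 0, 0, 1], [0, 0, 0, 0, 0, 0, 1]]}}

```text
time_s: 18.9
eef_pos: [0.563, -0.074, 0.0738]
eef_rot: [-0.001, 0.956, -0.293, -0.001]
wrist_force: [-0.4, 4.8, -0.6]
opening: 0.153
grasp_force: 59.1
```

```bash
python3 -c "
from h import *
st();c,K,T=wcam();P=wpts(c,K,T)
try: bubble(c,K,T,P)
except Exception as e: print(e)"
```

```text
t18.90 pos [563.  -74.   73.8] yaw -34.13 F [-0.43  4.76 -0.59] T [1.122 0.483 0.033] op 0.153 gf 59.1
level c (577.6,66.1) [120.8  40.7] ang 82.9 lines -8.36 nan bubble 2.54 (-4.2..9.0) -> offset nanh.py:55: RuntimeWarning: invalid value encountered in scalar divide
  lo,hi=[(w*s)[k].sum()/w[k].sum() for k in(s<0,s>=0)]
```

{"method": "send_rows", "body": {"motion": [[0, 0, 4, 0, 0, 0, 1], [0, 0, 3.5, 0, 0, 0, 1], [0, 0, 0, 0, 0, 0, 1], [0, 0, 0, 0, 0, 0, 0.3], [0, 0, 0, 0, 0, 0, -0.5], [0, 0, 0, 0, 0, 0, -1], [0, 0, 0, 0, 0, 0, -1], [0, 0, 0, 0, 0, -10, -1], [0, 0, 0, 0, 0, -25, -1], [0, 0, 0, 0, 0, -35, -1]]}}

```text
time_s: 19.95
eef_pos: [0.5619, -0.0745, 0.1437]
eef_rot: [0.0, 0.934, -0.356, -0.002]
wrist_force: [0.1, 0.1, 0.4]
opening: 1.004
grasp_force: 0.0
```

```bash
python3 -c "
from h import *
st();plan([.568,-.014,.149],85.6,16)"
```

```text
t19.95 pos [561.9 -74.5 143.7] yaw -41.74 F [0.1  0.14 0.41] T [ 0.021 -0.005 -0.024] op 1.004 gf 0.0
n 16 rz -7.96 t [ 1.89 -4.32 -0.33] tilt fix (tool axes, deg) [ 0.08  0.19 -0.  ]
```

{"method": "send_rows", "body": {"motion": [[0.1, 0.2, -7.9, 1.9, -4.3, -0.3, -1], [0, 0, -7.9, 1.9, -4.3, -0.3, -1], [0, 0, -7.9, 1.9, -4.3, -0.3, -1], [0, 0, -7.9, 1.9, -4.3, -0.3, -1], [0, 0, -7.9, 1.9, -4.3, -0.3, -1], [0, 0, -7.9, 1.9, -4.3, -0.3, -1], [0, 0, -7.9, 1.9, -4.3, -0.3, -1], [0, 0, -7.9, 1.9, -4.3, -0.3, -1], [0, 0, -7.9, 1.9, -4.3, -0.3, -1], [0, 0, -7.9, 1.9, -4.3, -0.3, -1]]}}

```text
time_s: 20.95
eef_pos: [0.5854, -0.0373, 0.1481]
eef_rot: [0.001, 0.947, 0.322, 0.002]
wrist_force: [-0.0, 0.1, 0.5]
opening: 0.996
grasp_force: 0.0
```

{"method": "send_rows", "body": {"motion": [[0, 0, -7.9, 1.9, -4.3, -0.3, -1], [0, 0, -7.9, 1.9, -4.3, -0.3, -1], [0, 0, -7.9, 1.9, -4.3, -0.3, -1], [0, 0, -7.9, 1.9, -4.3, -0.3, -1], [0, 0, -7.9, 1.9, -4.3, -0.3, -1], [0, 0, -7.9, 1.9, -4.3, -0.3, -1], [0, 0, 0, 0, 0, 0, -1], [0, 0, 0, 0, 0, 0, -1], [0, 0, 0, 0, 0, 0, -1], [0, 0, 0, 0, 0, 0, -1]]}}

```text
time_s: 21.95
eef_pos: [0.5702, -0.0145, 0.149]
eef_rot: [0.002, 0.74, 0.673, 0.001]
wrist_force: [-0.4, -0.1, 0.2]
opening: 0.998
grasp_force: 0.0
```

```bash
python3 - <<'E'
from h import *
import pickle
o=st();c,K,T=wcam();P=wpts(c,K,T);pickle.dump((c,K,T,P,o),open('w7.pkl','wb'));bubble(c,K,T,P)
hsv=cv2.cvtColor(c['color'],cv2.COLOR_RGB2HSV)
m=(P[...,2]>.126)&(P[...,2]<.15)&(abs(P[...,0]-.566)<.045)&(abs(P[...,1]+.075)<.04)&(c['z_map']>0)&(hsv[...,2]<120)
q=P[m];q=q[q[:,2]>np.percentile(q[:,2],98)-.004];print(cv2.minAreaRect((q[:,:2]*1000).astype(np.float32)))
m=(P[...,2]>.08)&(P[...,2]<.105)&(abs(P[...,0]-.57)<.12)&(hsv[...,0]<20)&(hsv[...,1]>80);q=P[m]
for y in (-.05,-.02,0,.04,.08,.12,.15):
    s=q[abs(q[:,1]-y)<.004];print(y,len(s),np.median(s[:,2]).round(4) if len(s) else 0)
E
```

```text
t21.95 pos [570.2 -14.5 149. ] yaw 84.56 F [-0.4  -0.14  0.22] T [-0.009  0.027  0.023] op 0.998 gf 0.0
level c (574.7,66.7) [120.9  40.1] ang 85.6 lines -9.47 9.56 bubble 1.50 (-5.5..8.0) -> offset 1.46
((563.7658081054688, -75.6740951538086), (14.552303314208984, 49.77885818481445), 48.824546813964844)
-0.05 1587 0.0911
-0.02 1801 0.0912
0 1845 0.0913
0.04 1585 0.0912
0.08 1629 0.0912
0.12 1559 0.0913
0.15 569 0.0914
```

The bubble is now about +1.3 mm off, still towards the hinge, so about 10° more clockwise is needed. I'll re-grip the knob from the other side (yaw 138.8°).

```bash
python3 -c "
from h import *
plan([.5633,-.0748,.115],138.8,8)"
```

```text
n 8 rz -6.78 t [-7.14 -3.31  4.24] tilt fix (tool axes, deg) [ 0.23  0.02 -0.  ]
```

{"method": "send_rows", "body": {"motion": [[0.2, 0, -6.8, -7.1, -3.3, 4.2, -1], [0, 0, -6.8, -7.1, -3.3, 4.2, -1], [0, 0, -6.8, -7.1, -3.3, 4.2, -1], [0, 0, -6.8, -7.1, -3.3, 4.2, -1], [0, 0, -6.8, -7.1, -3.3, 4.2, -1], [0, 0, -6.8, -7.1, -3.3, 4.2, -1], [0, 0, -6.8, -7.1, -3.3, 4.2, -1], [0, 0, -6.8, -7.1, -3.3, 4.2, -1], [0, 0, 0, 0, 0, 0, -1], [0, 0, 0, 0, 0, 0, -1]]}}

```text
time_s: 23.0
eef_pos: [0.5631, -0.0742, 0.1152]
eef_rot: [0.0, 0.352, 0.936, -0.0]
wrist_force: [0.1, 0.0, -0.2]
opening: 0.997
grasp_force: 0.0
```

```bash
python3 -c "
from h import *
st();plan([.5633,-.0748,.0745],138.8,10)"
```

```text
t23.00 pos [563.1 -74.2 115.2] yaw 138.82 F [ 0.11  0.02 -0.15] T [-0.004 -0.026  0.025] op 0.997 gf 0.0
n 10 rz 0.00 t [-0.05 -0.03  4.07] tilt fix (tool axes, deg) [-0.02  0.01 -0.  ]
```

{"method": "send_rows", "body": {"motion": [[0, 0, 0, 0, 0, 10, -1], [0, 0, 0, 0, 0, 12, -1], [0, 0, 0, 0, 0, 11, -0.7], [0, 0, 0, 0, 0, 8, -0.2], [0, 0, 0, 0, 0, 0, 0.3], [0, 0, 0, 0, 0, 0, 1], [0, 0, 0, 0, 0, 0, 1], [0, 0, 0, 0, 0, 0, 1], [0, 0, 0, 0, 0, 0, 1], [0, 0, 0, 0, 0, 0, 1]]}}

```text
time_s: 24.0
eef_pos: [0.5638, -0.0743, 0.0749]
eef_rot: [0.001, 0.35, 0.937, -0.0]
wrist_force: [0.4, 1.3, 1.7]
opening: 0.147
grasp_force: 60.8
```

{"method": "send_rows", "body": {"motion": [[0, 0, 3, 0, 0, 0, 1], [0, 0, 4, 0, 0, 0, 1], [0, 0, 4, 0, 0, 0, 1], [0, 0, 0, 0, 0, 0, 1], [0, 0, 0, 0, 0, 0, 1], [0, 0, 0, 0, 0, 0, 1], [0, 0, 0, 0, 0, 0, 1], [0, 0, 0, 0, 0, 0, 1], [0, 0, 0, 0, 0, 0, 1], [0, 0, 0, 0, 0, 0, 1]]}}

```text
time_s: 25.0
eef_pos: [0.5637, -0.0743, 0.0747]
eef_rot: [0.001, 0.438, 0.899, -0.0]
wrist_force: [1.4, 3.6, 5.6]
opening: 0.152
grasp_force: 61.3
```

```bash
python3 -c "
from h import *
st()"
```

```text
t25.00 pos [563.7 -74.3  74.7] yaw 128.09 F [1.37 3.63 5.63] T [ 0.402 -0.158  0.006] op 0.152 gf 61.3
```

{"method": "send_rows", "body": {"motion": [[0, 0, 0, 0, 0, -0.7, 0.5], [0, 0, 0, 0, 0, 0, -0.3], [0, 0, 0, 0, 0, 0, -1], [0, 0, 0, 0, 0, 0, -1], [0, 0, 0, 0, 0, -10, -1], [0, 0, 0, 0, 0, -25, -1], [0, 0, 0, 0, 0, -30, -1], [0, 0, 0, 0, 0, -8, -1], [0, 0, 0, 0, 0, 0, -1], [0, 0, 0, 0, 0, 0, -1]]}}

```text
time_s: 26.0
eef_pos: [0.5626, -0.0741, 0.1472]
eef_rot: [-0.0, 0.438, 0.899, -0.0]
wrist_force: [-0.1, 0.4, -0.9]
opening: 1.001
grasp_force: 0.0
```

```bash
python3 -c "
from h import *
st();plan([.5745,-.014,.149],85.6,8)"
```

```text
t26.00 pos [562.6 -74.1 147.2] yaw 128.05 F [-0.15  0.44 -0.95] T [ 0.007  0.037 -0.024] op 1.001 gf 0.0
n 8 rz 5.31 t [ 6.74  3.99 -0.23] tilt fix (tool axes, deg) [-0.04 -0.01  0.  ]
```

{"method": "send_rows", "body": {"motion": [[0, 0, 5.3, 6.7, 4.0, -0.2, -1], [0, 0, 5.3, 6.7, 4.0, -0.2, -1], [0, 0, 5.3, 6.7, 4.0, -0.2, -1], [0, 0, 5.3, 6.7, 4.0, -0.2, -1], [0, 0, 5.3, 6.7, 4.0, -0.2, -1], [0, 0, 5.3, 6.7, 4.0, -0.2, -1], [0, 0, 5.3, 6.7, 4.0, -0.2, -1], [0, 0, 5.3, 6.7, 4.0, -0.2, -1], [0, 0, 0, 0, 0, 0, -1], [0, 0, 0, 0, 0, 0, -1]]}}

```text
time_s: 27.0
eef_pos: [0.5743, -0.0143, 0.1482]
eef_rot: [-0.001, 0.732, 0.681, -0.001]
wrist_force: [-0.7, -1.1, -0.3]
opening: 0.999
grasp_force: 0.0
```

```bash
python3 -c "
from h import *
st();c,K,T=wcam();P=wpts(c,K,T);bubble(c,K,T,P)
plan([.5747,.0688,.0540],85.6,10)"
```

```text
t27.00 pos [574.3 -14.3 148.2] yaw 85.82 F [-0.75 -1.14 -0.34] T [-0.05  -0.029  0.002] op 0.999 gf 0.0
level c (574.6,66.5) [120.1  40.1] ang 85.3 lines -9.16 9.88 bubble 0.56 (-6.2..6.8) -> offset 0.20
n 10 rz 0.02 t [ 8.31 -0.58  9.44] tilt fix (tool axes, deg) [-0.09  0.03  0.  ]
```

The bubble offset is now +0.2 mm, so it is centred. I'll return to the level and grip its long edges.

{"method": "send_rows", "body": {"motion": [[-0.1, 0, 0, 15, 0, 0, -1], [0, 0, 0, 20, -0.5, 0, -1], [0, 0, 0, 20, 0, 0, -1], [0, 0, 0, 18, 0, 5, -1], [0, 0, 0, 10.7, 0, 10, -1], [0, 0, 0, 0, 0, 15, -1], [0, 0, 0, 0, 0, 15, -1], [0, 0, 0, 0, 0, 10, -1], [0, 0, 0, 0, 0, 5, -1], [0, 0, 0, 0, 0, 0, -1]]}}

```text
time_s: 28.05
eef_pos: [0.5804, 0.0684, 0.0882]
eef_rot: [0.0, 0.734, 0.679, -0.0]
wrist_force: [-0.4, 0.3, -0.6]
opening: 1.003
grasp_force: 0.0
```

```bash
python3 - <<'E'
from h import *
o=st();c,K,T=wcam();P=wpts(c,K,T);bubble(c,K,T,P)
Q=(P-o['eef_pos'])@yaw(o)[1];hsv=cv2.cvtColor(c['color'],cv2.COLOR_RGB2HSV)
m=(c['z_map']>0)&(Q[...,0]>-.02)&(Q[...,0]<.02)&(c['color'].max(2)<150)&(P[...,2]>.1)&(hsv[...,1]<70)
for s in(-1,1):
    q=Q[m&(s*Q[...,1]>.024)&(s*Q[...,1]<.055)];i=np.argsort(-q[:,2])[:4];print((q[i]*1000).round(1))
plan([.5747,.0693,.0552],85.6,10)
E
```

```text
t28.05 pos [580.4  68.4  88.2] yaw 85.60 F [-0.36  0.3  -0.58] T [-0.024  0.013  0.023] op 1.003 gf 0.0
level c (574.7,66.8) [120.8  40.2] ang 85.6 lines -9.84 9.24 bubble 0.63 (-6.0..7.0) -> offset 0.92
[[ -9.7 -42.5 -51. ]
 [  2.2 -42.5 -51.1]
 [ -7.6 -42.2 -51.1]
 [  1.8 -42.5 -51.4]]
[[  0.3  43.6 -50.9]
 [ -3.3  43.4 -51.1]
 [ -0.5  43.5 -51.7]
 [  4.3  43.4 -51.7]]
n 10 rz 0.00 t [ 0.03 -0.64  3.39] tilt fix (tool axes, deg) [0.08 0.04 0.  ]
```

{"method": "send_rows", "body": {"motion": [[0, 0, 0, 0, -3.2, 3, -1], [0, 0, 0, 0, -3.2, 7, -1], [0, 0, 0, 0, 0, 10, -1], [0, 0, 0, 0, 0, 8, -0.7], [0, 0, 0, 0, 0, 4, -0.5], [0, 0, 0, 0, 0, 1, -0.4], [0, 0, 0, 0, 0, 0, -0.3], [0, 0, 0, 0, 0, 0, -0.2], [0, 0, 0, 0, 0, 0, -0.1], [0, 0, 0, 0, 0, 0, 0]]}}

```text
time_s: 29.1
eef_pos: [0.5751, 0.0695, 0.0568]
eef_rot: [0.001, 0.733, 0.68, 0.001]
wrist_force: [-0.4, -0.3, 0.9]
opening: 0.501
grasp_force: 0.0
```

{"method": "send_rows", "body": {"motion": [[0, 0, 0, 0, 0, 0, 0.05], [0, 0, 0, 0, 0, 0, 0.1], [0, 0, 0, 0, 0, 0, 0.2], [0, 0, 0, 0, 0, 0, 0.5], [0, 0, 0, 0, 0, 0, 1], [0, 0, 0, 0, 0, 0, 1], [0, 0, 0, 0, 0, 0, 1], [0, 0, 0, 0, 0, 0, 1], [0, 0, 0, 0, 0, 0, 1], [0, 0, 0, 0, 0, 0, 1]]}}

```text
time_s: 30.1
eef_pos: [0.5751, 0.0695, 0.0571]
eef_rot: [0.001, 0.733, 0.68, 0.001]
wrist_force: [-1.7, -0.5, 5.9]
opening: 0.447
grasp_force: 60.9
```

```bash
python3 -c "
from h import *
st();c,K,T=wcam();P=wpts(c,K,T);bubble(c,K,T,P)
print([plan([.5747,.0693,.0552],85.6)])"
```

```text
t30.10 pos [575.1  69.5  57.1] yaw 85.66 F [-1.7  -0.47  5.92] T [0.035 0.45  0.012] op 0.447 gf 60.9
level c (575.3,72.1) [115.6  62.9] ang 72.8 lines nan nan bubble -4.21 (-29.8..1.8) -> offset nan
n 10 rz 0.01 t [-0.02 -0.04  0.18] tilt fix (tool axes, deg) [0.15 0.04 0.  ]
[None]h.py:55: RuntimeWarning: invalid value encountered in scalar divide
  lo,hi=[(w*s)[k].sum()/w[k].sum() for k in(s<0,s>=0)]
```

{"method": "send_rows", "body": {"motion": [[0, 0, 0, 0, 0, 0.2, 1], [0, 0, 0, 0, 0, 0.1, 1], [0, 0, 0, 0, 0, 0, 1], [0, 0, 0, 0, 0, 0, 1], [0, 0, 0, 0, 0, 0, 1], [0, 0, 0, 0, 0, 0, 1], [0, 0, 0, 0, 0, 0, 1], [0, 0, 0, 0, 0, 0, 1], [0, 0, 0, 0, 0, 0, 1], [0, 0, 0, 0, 0, 0, 1]]}}

```text
time_s: 31.15
eef_pos: [0.5751, 0.0695, 0.057]
eef_rot: [0.001, 0.733, 0.68, 0.001]
wrist_force: [-2.9, -0.9, 7.9]
opening: 0.451
grasp_force: 61.2
```

```bash
sed -i 's/def bubble(c,K,T,P):/def bubble(c,K,T,P,fix=None):/; s/^    if sz\[0\]<sz\[1\]: an+=90/&\n    if fix: cx,cy,an=fix/' h.py && python3 - <<'E'
from h import *
import pickle
st();c,K,T=wcam();P=wpts(c,K,T);pickle.dump((c,K,T,P),open('w8.pkl','wb'))
bubble(c,K,T,P,(575,67.3,85.5))
# along-axis raw profile of vial and lines, for a sanity look
Ti=np.linalg.inv(T);s=np.arange(-24,24.1,1);a=np.radians(85.5)
g=c['color'].mean(2)
for lat in(-8,0,8):
    p=np.c_[.575+(s*np.cos(a)+lat*np.sin(a))/1000,.0673+(s*np.sin(a)-lat*np.cos(a))/1000,np.full(len(s),.106),np.ones(len(s))]@Ti.T
    h=np.hypot(p[:,0],p[:,1]);r=np.arctan2(h,p[:,2]);uv=(K[:2,2]+K[0,0]*(r/h)[:,None]*p[:,:2]).round().astype(int)
    print(lat,g[uv[:,1],uv[:,0]].astype(int).tolist())
E
```

```text
t31.15 pos [575.1  69.5  57. ] yaw 85.66 F [-2.86 -0.95  7.85] T [0.094 0.636 0.01 ] op 0.451 gf 61.2
level c (575.0,67.3) [115.6  63.3] ang 85.5 lines -10.32 8.76 bubble 0.18 (-6.5..6.5) -> offset 0.96
-8 [165, 164, 164, 166, 166, 165, 165, 164, 166, 164, 166, 164, 157, 91, 85, 150, 164, 166, 168, 166, 164, 164, 163, 165, 166, 165, 164, 166, 166, 165, 164, 156, 92, 83, 133, 164, 168, 166, 165, 165, 164, 168, 164, 168, 163, 166, 168, 166, 165]
0 [91, 84, 86, 89, 86, 86, 85, 86, 83, 85, 87, 85, 84, 86, 83, 87, 88, 124, 165, 233, 235, 242, 245, 246, 246, 248, 249, 248, 250, 249, 187, 103, 87, 81, 91, 87, 85, 86, 87, 89, 87, 86, 86, 89, 93, 86, 83, 88, 89]
8 [164, 163, 166, 165, 164, 166, 165, 164, 163, 164, 167, 166, 153, 92, 86, 151, 164, 167, 161, 164, 164, 166, 165, 164, 165, 165, 166, 166, 167, 164, 162, 156, 120, 85, 133, 164, 165, 163, 164, 166, 164, 163, 165, 164, 166, 166, 166, 163, 165]
```

The level is held at 61 N grip with a steady 8 N press. The overhead reading put the bubble at +0.2 mm. The slanted view reads about 0.7 mm high, as it also did with the level flat on the bench, so the bubble is centred. I'll hand in.

```bash
python3 -c "
from h import *
st();print(ctrl.hand_in())"
```

```text
t31.20 pos [575.1  69.5  57. ] yaw 85.66 F [-3.29  0.3   8.38] T [-0.029  0.628 -0.041] op 0.451 gf 61.2
the job is handed in; nothing more can be done
None
```

I handed the job in at 31 s of the 67 s limit, with the leaf on its foot, the bubble centred to about 0.2 mm by my last overhead reading, and the level held by its long edges under a steady press of about 8 N; my first grip closed on air above the level, its clear face was never touched as far as the depth readings show, and the hand kept clear of the toys.

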